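# Turn a filter capacitor red line up and hold it aloft

## Robot

A 6-joint arm with a two-finger parallel gripper is mounted at the origin on the work surface. World frame = base frame: x ahead of the robot, y to its left, z up, the work surface at z = 0. Lengths are in m, angles in rad, forces in N, time in s.
With the tool pointing down it reaches from about 0.275 to 0.825 m from the base axis. Payload 4.9 kg.
Tool frame: the origin (TCP) lies at the very end of the fingers, on their centre line; the grasp point (between the pads) lies 19 mm behind it; z points along the fingers, y is the line along which they close (so a half turn about z gives the same grasp; the last joint's range is limited). The gripper opens to 85 mm and grips with 20 to 120 N. Pads are 22 mm wide; open, the fingers measure 114 mm over their backs; the gripper's body (76 mm by 85 mm) begins 54 mm behind the grasp point. The pads swing forward as they close: fully open they stand 13 mm farther back than shut.
Start: joints at [-1.25, 0.326, -0.193, 1.052, 0, 1.437], TCP at [0.242, -0.494, 0.198] pointing down, gripper open.
Joint ranges: [-2.65, 2.65], [-0.97, 1.79], [-1.3, 1.35], [-1.93, 2.1], [-1.47, 1.37], [-3.14, 3.14]. Speed limits (rad/s): [2.57, 2.57, 3.14, 3.14, 3.14, 3.14].

## Interface

Orientations are given as [roll, pitch, yaw] about the fixed x, y, z axes, in that order (R = Rz(yaw) Ry(pitch) Rx(roll)).
In Python, from cell import ctrl, viewer gives the robot as it stands.
- The arm moves only by the tool carry_out, never from a script. Its argument "moves" is a list of rows, each an object of numbers: "grip": the opening, from 0 (shut) to 1 (fully open); "tx", "ty", "tz": the shift along the tool's x, y, z in units of 60 mm (1.0 is 60 mm); "rx", "ry", "rz": the turn, a rotation vector about the tool's x, y, z in units of 8 degrees (1.0 is 8 degrees). A call has 1 to 5 rows; each row shifts and turns the commanded pose from where the row before left it, along the tool's axes as they then stand; what a row does not reach is not made up. A row lasts 1/8 s, in which the tool goes at most 62.5 mm and 10.7 degrees, less where a joint would pass 70% of its speed; a pose out of reach is approached as far as the arm can. A call is refused whole if a number of a shift passes 1 or a number of a turn 1, either way. A call with a gripper value outside its range is refused whole. The fingers move at their own pace and stop on an object; "squeeze" is the grip in N (left out, the last holds). Time passes only in rows, so rows that do not move let the fingers close. It gives the time, the measured TCP pose, the force, the opening and the grip force at its end, in the units of the state.
- ctrl.get_obs(): the state, without advancing time (a new reading comes with each control period).
- viewer.read_camera(name): name is "scene" or "top" or "wrist"; returns (picture, depth): 384x512x3 uint8, blue, green, red; 384x512 float32, m along the optical axis (not along the pixel's ray), 0 where there is no reading.
- viewer.camera_model(name): a dict with "K" (3x3 intrinsics, pixels), "k1" (the pictures are not rectified: a ray, as slopes to the right and down, at radius r is drawn at 1 + k1 r^2 times it, then the intrinsics apply), "R" (3x3) and "t" (3): a world point X has camera coordinates R X + t. Camera axes: x right, y down, z forward; pixel columns grow to the right and rows downward; lengths in m; the calibration is good to about 2 mm. A picture is of the moment at which its call begins: read the wrist's pose just before it. camera_model takes no time and is no camera call; for the wrist camera it gives the pose at the moment of the call.
- ctrl.hand_in(): hands the job in; it is judged then, once.
The state is a dict: "time_s": time; "joint_positions": joint angles; "joint_vel": joint speeds; "tau": joint torques, N m; "eef_pos": TCP position; "eef_rot": TCP orientation; "ft_force": force on the tool from outside, world axes, zero at the start; "wrist_torque": the same for the moment, N m; "opening": opening from 0.0 (shut) to 1.0 (fully open); "grip_force": force on a finger pad.
Only numpy, scipy, OpenCV 4.12 (cv2) and the standard library are available. Lean on these libraries where they do the work, as an engineer would, in place of code of your own. Each camera call takes 0.05 s, during which the arm holds its last target. There are 200 camera calls.

## Task

Roll the grey filter capacitor along the floor of the acrylic tray until its red polarity line is on top, and let it lie like that for a moment; do not lift it before the line is on top. Then pick it up and finish still holding it in the gripper, level and steady, with the red line on top and at least 11 cm of air between it and the tray floor, so that I can check its polarity and lugs. Do not disturb the other parts on the desk.

Things in the scene. Friction and masses are not known exactly. Their poses are not given: they have to be found in the camera images.
- capacitor_center (a point): centre of the capacitor, a grey cylinder 35 mm wide, 70 mm long, 60-130 g, lying in any heading, centre 17.5 mm above the tray floor. It rolls without slipping and soon stops. x: along it, to the end with a black disc and brass lugs. z: from the centre through the middle of the red line, a band 13 mm wide along the cylinder; z up = line on top. It starts about 75 degrees from the top, on one side.
- tray_floor (a point): centre of the flat floor of a fixed pale acrylic tray, 240 mm square; floor 16 mm above the desk, clear rim 4 mm thick, 6 mm above the floor. z up, x and y along its sides. Aluminium slide rails under it, 10 mm high, stick out 25 mm along y. Only the capacitor is in it.
- pot: bystander: steel volume pot standing shaft up, 24 mm wide (with 8 mm of orange tag to one side), 34 mm high; origin under its centre
- tin: bystander: round black rubber grommet tin, 71 mm wide, 32 mm high; origin under its centre
- jack: bystander: brass jack socket standing up, 22 mm wide, 26 mm high; origin under its centre
- mica: bystander: blue mica insulator pad lying flat, 45 x 34 x 4 mm; origin under its centre
- reel: bystander: reel with white flanges, 56 mm wide, 40 mm high; origin under its centre
- driver: bystander: screwdriver lying flat, 170 mm long; origin under its middle
There are look-alikes about, which are no part of the job. There is more than one size of the part that bears capacitor_center; the job needs the larger.

How it is judged:
On the way:
1. the capacitor lies on the tray floor with its red line on top (angle between capacitor_center's own z axis and vertical below 0.35 rad and z of capacitor_center in the frame of tray_floor below 0.022 m and contact force between capacitor and tray above 0.1 N), for 0.3 s.
At the end, for the whole second after the job is handed in: The fingers hold the capacitor still (under 2 cm/s, 0.2 rad/s), its centre over 12 cm above the tray floor, its length level within 8.5 degrees, the middle of the red line within 20 degrees of straight up, nothing else touching it, and each bystander within 2 cm of its start (z of capacitor_center in the frame of tray_floor above 0.12 m and angle between capacitor_center's own z axis and vertical below 0.35 rad and angle between capacitor_center's own x axis and vertical between 1.42 and 1.72 rad and contact force between the fingers and capacitor above 1 N and contact force between each of tray, pot, tin, jack, mica, reel, driver and capacitor below 0.05 N and linear speed of capacitor below 0.02 m/s and angular speed of capacitor below 0.2 rad/s and distance of each of pot, tin, jack, mica, reel, driver from where it was at the start of the episode below 0.02 m); the arm keeps its last pose, push and grip.
It fails at once if the capacitor is lifted while its red line is not on top (z of capacitor_center in the frame of tray_floor above 0.04 m and angle between capacitor_center's own z axis and vertical above 0.5 rad).
It fails at once if another part on the desk is disturbed (moved more than 2 cm) (distance of any of pot, tin, jack, mica, reel, driver from where it was at the start of the episode above 0.02 m).
It also fails if it takes over 45 s, if anything falls off the work surface, if the arm or the gripper's body presses on something with over 40 N, if the wrist force passes 120 N, or if a joint passes its speed limit or range.

## Working session

There is one attempt and no reset: what is moved stays moved. The work goes in short steps, Python scripts to look and compute and a tool call to move; the robot and the scene stay as the last step left them, time stands still between calls to the robot, and variables do not carry over. Pictures are saved under pics/ and viewed, at most 11 in all, crops included, and the job is handed in when it is done.

Besides the shell and the picture viewer there is one more tool, called after "Request:" as name([rows], argument=value, ...), one row to a line, values as JSON. carry_out: Moves the arm, as the interface text tells. Its arguments: {"type":"object","properties":{"moves":{"type":"array","items":{"type":"object","properties":{"grip":{"type":"number"},"tx":{"type":"number"},"ty":{"type":"number"},"tz":{"type":"number"},"rx":{"type":"number"},"ry":{"type":"number"},"rz":{"type":"number"}}}},"squeeze":{"type":"number"}},"required":["moves"]}

```bash
mkdir -p pics; ls; cat > h.py <<'E'
import numpy as np, cv2
from cell import ctrl, viewer
def ray(m,u,v):
    K=np.array(m["K"]);d=np.array([m["k1"],0,0,0.])
    p=cv2.undistortPoints(np.array([[[u,v]]],float),K,d)[0,0]
    return np.array([p[0],p[1],1.])
def world(m,u,v,depth):
    return np.array(m["R"]).T@(ray(m,u,v)*depth-np.array(m["t"]))
def atz(m,u,v,z):
    R=np.array(m["R"]);c=-R.T@np.array(m["t"]);d=R.T@ray(m,u,v)
    return c+d*(z-c[2])/d[2]
def pix(m,X):
    R=np.array(m["R"]);p=R@np.array(X)+np.array(m["t"]);s=p[:2]/p[2];s=s*(1+m["k1"]*(s@s))
    K=np.array(m["K"]);return K[:2,:2]@s+K[:2,2]
E
python3 - <<'E'
from h import *
o=ctrl.get_obs();print({k:np.round(v,3) for k,v in o.items()})
a,d=viewer.read_camera("top");b,e=viewer.read_camera("scene")
np.savez("first.npz",a=a,d=d,b=b,e=e)
cv2.imwrite("pics/top.png",cv2.resize(a,(800,600),interpolation=cv2.INTER_CUBIC))
cv2.imwrite("pics/scene.png",cv2.resize(b,(800,600),interpolation=cv2.INTER_CUBIC))
print(viewer.camera_model("top"))
E
```

```text
pics
{'time_s': np.float64(0.0), 'joint_positions': array([-1.25 ,  0.327, -0.194,  1.052,  0.   ,  1.437]), 'joint_vel': array([ 0.   ,  0.001, -0.002, -0.   , -0.   , -0.002]), 'tau': array([-1.0000e-03, -4.4340e+01,  2.6244e+01,  1.5000e-02, -0.0000e+00,
        0.0000e+00]), 'eef_pos': array([ 0.241, -0.493,  0.197]), 'eef_rot': array([-3.14 , -0.   ,  0.455]), 'ft_force': array([ 1.3  , -0.114, -0.58 ]), 'wrist_torque': array([ 0.042, -0.012,  0.041]), 'grip_force': np.float64(0.0), 'opening': np.float64(1.001)}
{'K': array([[462.37991594,   0.        , 252.80219892],
       [  0.        , 462.37991594, 195.55611062],
       [  0.        ,   0.        ,   1.        ]]), 'k1': -0.12845593345399742, 'R': array([[-0.01887487, -0.99955971,  0.02289378],
       [-0.99343075,  0.01616441, -0.11328748],
       [ 0.11286754, -0.02488167, -0.99329846]]), 't': array([-0.0046402 ,  0.54556828,  1.10660899])}
```

View pics/top.png

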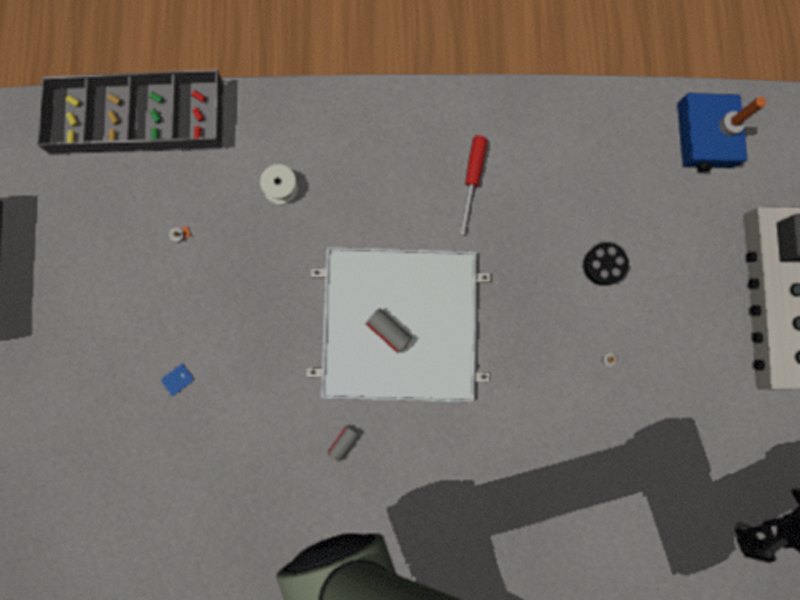

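View pics/scene.png

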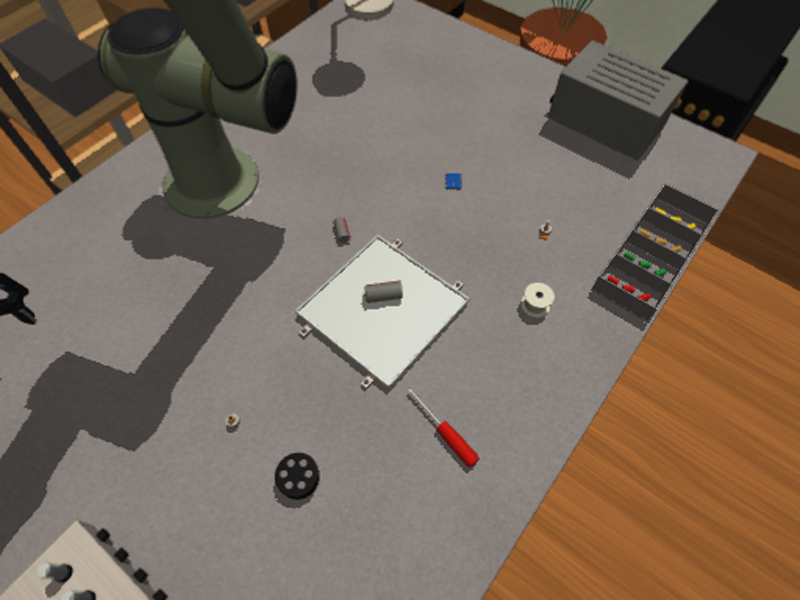

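The top view shows the tray (325–477, 248–400 in the 800×600 picture) with the large capacitor at (388,330). Its axis runs from (372,315) to (406,343), and the red line is on the lower-left side. The small look-alike sits outside the tray at (343,443). The capacitor has to roll to the upper right, away from the red side.

```bash
python3 - <<'E'
from h import *
f=np.load("first.npz");a,d=f["a"],f["d"];m=viewer.camera_model("top")
P=np.array([[*world(m,u,v,d[v,u]),u,v] for v in range(190,232) for u in range(228,270)])
fl=P[P[:,2]<0.025];print("floor z",np.median(fl[:,2]))
c=P[P[:,2]>0.030];print(len(c),"ztop",np.percentile(c[:,2],[50,95]))
(cx,cy),(w,h),ang=cv2.minAreaRect(c[:,:2].astype(np.float32));print("rect",cx,cy,w,h,ang)
C=c[:,:2]-c[:,:2].mean(0);u,s,vt=np.linalg.svd(C,full_matrices=False);print("mean",c[:,:2].mean(0),"axis",vt[0],np.degrees(np.arctan2(vt[0,1],vt[0,0])))
q=C@vt.T;print("extent",np.ptp(q,axis=0))
ridge=c[c[:,2]>np.percentile(c[:,2],70)];print("ridge",ridge[:,:2].mean(0))
# red
r=[(int(p[3]),int(p[4])) for p in P if int(a[int(p[4]),int(p[3]),2])-int(a[int(p[4]),int(p[3]),1])>45]
print("red",len(r),np.mean([atz(m,*x,0.035)[:2] for x in r],axis=0))
for n,uv in dict(tl=(328,250),tr=(476,253),bl=(323,398),br=(474,399)).items(): print(n,atz(m,uv[0]*.64,uv[1]*.64,0.016+.006)[:2].round(3))
E
```

```text
floor z 0.01563376909300768
430 ztop [0.04781504 0.05317854]
rect 0.48139333724975586 0.014938991516828537 0.0740923136472702 0.1053617000579834 55.6510009765625
mean [ 0.50379688 -0.0015534 ] axis [-0.87678473 -0.48088309] -151.2569063330825
extent [0.10807325 0.08406013]
ridge [0.50062898 0.00070048]
red 38 [0.49633306 0.00706237]
tl [0.638 0.091]
tr [ 0.629 -0.146]
bl [0.403 0.101]
br [ 0.396 -0.136]
```

Request:
carry_out([
  {"tx": 0.75, "ty": -0.55},
  {"tx": 0.75, "ty": -0.55},
  {"tx": 0.75, "ty": -0.55},
  {"tx": 0.75, "ty": -0.55},
  {"tx": 0.75, "ty": -0.55},
])

```text
invalid input at $.moves[0]: expected keys grip, tx, ty, tz, rx, ry, rz
```

Request:
carry_out([
  {"tx": 0.75, "ty": -0.55},
  {"tx": 0.75, "ty": -0.55},
  {"tx": 0.75, "ty": -0.55},
  {"tx": 0.75, "ty": -0.55},
  {"tx": 0.75, "ty": -0.55},
])

```text
invalid input at $.moves[0]: expected keys grip, tx, ty, tz, rx, ry, rz
```

Request:
carry_out([
  {"rz": -1},
  {"rz": -1},
  {"rz": -1},
  {},
  {},
])

```text
invalid input at $.moves[0]: expected keys grip, tx, ty, tz, rx, ry, rz
```

```bash
python3 - <<'E'
from h import *
m=viewer.camera_model("wrist");o=ctrl.get_obs();print(o["eef_pos"],o["eef_rot"],o["joint_positions"])
a,d=viewer.read_camera("wrist");np.savez("w1.npz",a=a,d=d,**m)
cv2.imwrite("pics/w1.png",cv2.resize(a,(800,600),interpolation=cv2.INTER_CUBIC));print(m)
E
```

```text
[ 0.2414215  -0.49354086  0.19736058] [-3.14000839e+00 -1.95738750e-04  4.54804436e-01] [-1.25020774e+00  3.26909696e-01 -1.93478246e-01  1.05200459e+00
 -1.80172179e-05  1.43658034e+00]
{'K': array([[327.27684101,   0.        , 262.05195273],
       [  0.        , 327.27684101, 194.01813816],
       [  0.        ,   0.        ,   1.        ]]), 'k1': -0.04898496713673311, 'R': array([[ 0.43864506, -0.89865948, -0.00128469],
       [-0.85643347, -0.41846631,  0.30233699],
       [-0.2722356 , -0.13151838, -0.95320024]]), 't': array([-0.5498182 , -0.03831465,  0.38014515])}
```

View pics/w1.png

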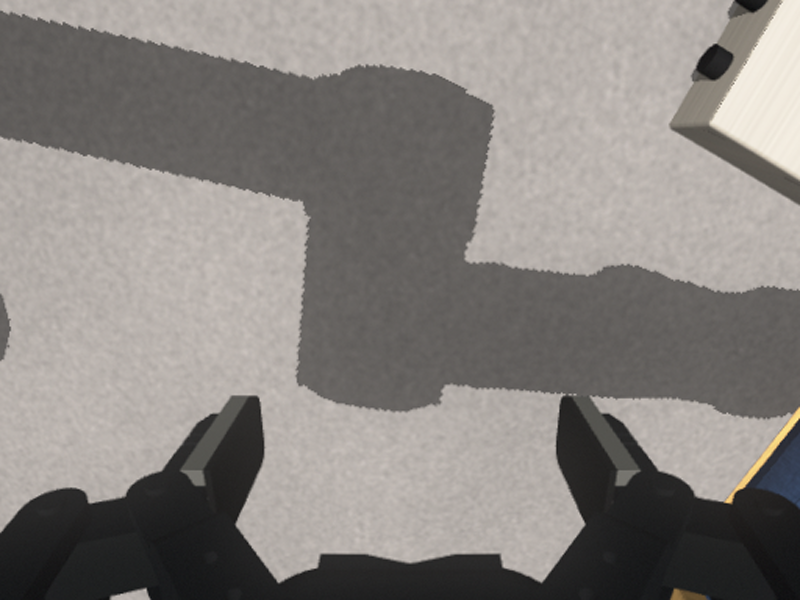

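The moves were refused because every row needs all seven keys, so this picture is from the start pose. It shows only the desk, with the fingertips at (250,400) and (565,400).

Request:
carry_out([
  {"grip": 1, "tx": 0.75, "ty": -0.55, "tz": 0, "rx": 0, "ry": 0, "rz": 0},
  {"grip": 1, "tx": 0.75, "ty": -0.55, "tz": 0, "rx": 0, "ry": 0, "rz": 0},
  {"grip": 1, "tx": 0.75, "ty": -0.55, "tz": 0, "rx": 0, "ry": 0, "rz": 0},
  {"grip": 1, "tx": 0.75, "ty": -0.55, "tz": 0, "rx": 0, "ry": 0, "rz": 0},
  {"grip": 1, "tx": 0.75, "ty": -0.55, "tz": 0, "rx": 0, "ry": 0, "rz": 0},
])

```text
time_s: 0.78
eef_pos: [0.3718, -0.2454, 0.198]
eef_rot: [3.142, -0.0, 0.454]
ft_force: [0.8, -1.0, -0.1]
opening: 1.002
grip_force: 0.0
```

Request:
carry_out([
  {"grip": 1, "tx": 0.75, "ty": -0.55, "tz": 0, "rx": 0, "ry": 0, "rz": 0},
  {"grip": 1, "tx": 0.75, "ty": -0.55, "tz": 0, "rx": 0, "ry": 0, "rz": 0},
  {"grip": 1, "tx": 0.6, "ty": -0.55, "tz": 0, "rx": 0, "ry": 0, "rz": 0},
  {"grip": 1, "tx": 0, "ty": -0.55, "tz": 0, "rx": 0, "ry": 0, "rz": -1},
  {"grip": 1, "tx": 0, "ty": -0.5, "tz": 0, "rx": 0, "ry": 0, "rz": -1},
])

```text
time_s: 1.4
eef_pos: [0.4092, -0.0468, 0.1978]
eef_rot: [-3.141, 0.0, 0.74]
ft_force: [-0.5, -1.1, 0.3]
opening: 0.998
grip_force: 0.0
```

Request:
carry_out([
  {"grip": 1, "tx": 0, "ty": 0, "tz": 0, "rx": 0, "ry": 0, "rz": -1},
  {"grip": 1, "tx": 0, "ty": 0, "tz": 0, "rx": 0, "ry": 0, "rz": 0},
  {"grip": 1, "tx": 0, "ty": 0, "tz": 0, "rx": 0, "ry": 0, "rz": 0},
])

```text
time_s: 1.78
eef_pos: [0.4098, -0.0485, 0.1981]
eef_rot: [3.142, 0.0, 0.871]
ft_force: [-0.2, -0.5, -0.0]
opening: 1.001
grip_force: 0.0
```

```bash
python3 - <<'E'
from h import *
m=viewer.camera_model("wrist");o=ctrl.get_obs();print(o["time_s"],o["eef_pos"],o["eef_rot"],o["joint_positions"])
a,d=viewer.read_camera("wrist");np.savez("w2.npz",a=a,d=d,**m)
cv2.imwrite("pics/w2.png",cv2.resize(a,(800,600),interpolation=cv2.INTER_CUBIC))
E
```

```text
1.775 [ 0.40980779 -0.04845857  0.19805439] [3.14155136e+00 1.71057514e-05 8.71368778e-01] [-2.96987224e-01  7.01023064e-02 -5.17617675e-01  9.83045047e-01
 -3.19137730e-05  1.97323665e+00]
```

View pics/w2.png

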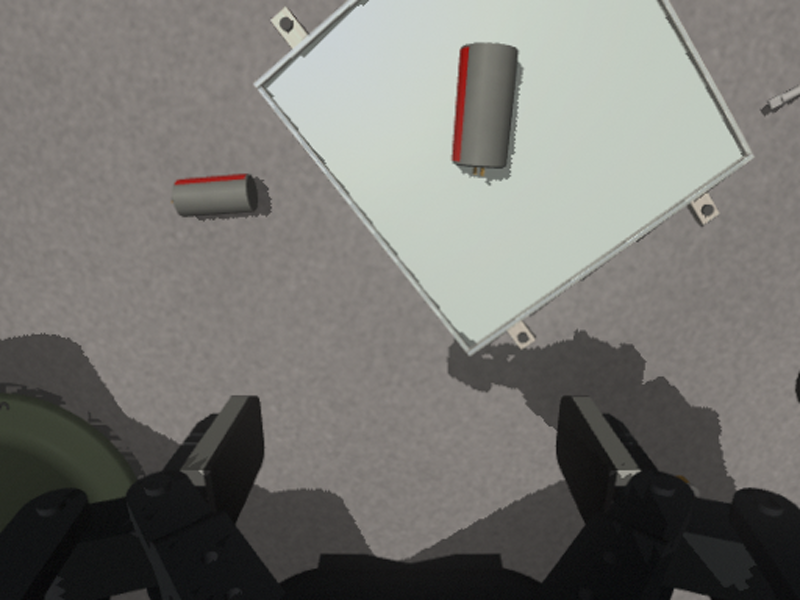

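The wrist view shows the capacitor's silhouette corners at (461,45), (518,45), (452,163) and (508,168). The lugs are at the near end (480,170), and the red strip on the left has its inner edge running from (470,46) to (462,163).

```bash
python3 - <<'E'
from h import *
f=np.load("w2.npz");a=f["a"];m={k:f[k] for k in("K","R","t")};m["k1"]=float(f["k1"])
c=-m["R"].T@m["t"];print("cam",c)
s=.64
A=atz(m,489.5*s,44*s,.0335);B=atz(m,480*s,165.5*s,.0335)
h=np.arctan2(A[1]-B[1],A[0]-B[0]);print("far",A,"near",B,"len",np.linalg.norm(A-B),"heading",h,np.degrees(h))
# refine with depth: points above floor on the capacitor
d=f["d"];hsv=a.astype(int)
P=np.array([world(m,u,v,d[v,u]) for v in range(20,112) for u in range(280,340)])
P=P[(P[:,2]>.036)&(P[:,2]<.06)];print(len(P),"zmax",np.percentile(P[:,2],[50,98]),"mean",P.mean(0))
ax=np.array([np.cos(h),np.sin(h),0]);per=np.array([-np.sin(h),np.cos(h),0])
q=P[:,:2]@np.c_[ax[:2],per[:2]];print("along",np.percentile(q[:,0],[1,99]),"across",np.percentile(q[:,1],[1,50,99]))
from scipy.optimize import least_squares
C0=(A+B)/2
# red / grey: project model lines
r=(a[:,:,2].astype(int)-a[:,:,1]>50);r[115:]=0;r[:,:280]=0;r[:,340:]=0
rows=range(40,95,6);print("red cols",[(v,np.where(r[v])[0].min(),np.where(r[v])[0].max()) for v in rows if r[v].any()])
def X(C,ang,al): return C+ax*al+.0175*(np.cos(ang)*np.array([0,0,1])+np.sin(ang)*per)
edges=[np.where(r[v])[0].max()+.5 for v in rows if r[v].any()]
for C in (C0,C0+.002*per,C0-.002*per):
  best=[min(np.linspace(20,90,281),key=lambda g:abs(pix(m,X(C,np.radians(g),(55-v)*.0008))[0]-e)) for v,e in zip(rows,edges)]
  print("centre",C,"inner edge deg",np.median(best),"-> line",np.median(best)+21.3)
o=ctrl.get_obs();p=np.array([.40980779,-.04845857]);y=.8714
d=C0[:2]-p;print("tool dx,dy",d@[np.cos(y),np.sin(y)],d@[np.sin(y),-np.cos(y)])
E
```

```text
cam [0.46039406 0.01046914 0.37387374]
far [0.53481964 0.02294844 0.0335    ] near [ 0.48582027 -0.03028822  0.0335    ] len 0.07235385346415837 heading 0.8268206206500468 47.37333197763496
2865 zmax [0.048458   0.05170022] mean [ 0.50833137 -0.00215387  0.04729382]
along [0.30707319 0.37616715] across [-0.39390191 -0.37512441 -0.35943814]
red cols [(40, np.int64(294), np.int64(298)), (46, np.int64(294), np.int64(298)), (52, np.int64(294), np.int64(297)), (58, np.int64(293), np.int64(297)), (64, np.int64(293), np.int64(297)), (70, np.int64(292), np.int64(296)), (76, np.int64(292), np.int64(296)), (82, np.int64(291), np.int64(295)), (88, np.int64(291), np.int64(295)), (94, np.int64(290), np.int64(294))]
centre [ 0.51031996 -0.00366989  0.0335    ] inner edge deg 51.0 -> line 72.3
centre [ 0.50884839 -0.00231545  0.0335    ] inner edge deg 42.375 -> line 63.675
centre [ 0.51179152 -0.00502433  0.0335    ] inner edge deg 61.125 -> line 82.425
tool dx,dy 0.09897897940744847 0.04808204803199103
```

Request:
carry_out([
  {"grip": 0.65, "tx": 0, "ty": 0, "tz": 0, "rx": 0, "ry": 0, "rz": 0.32},
  {"grip": 0.65, "tx": 0.84, "ty": 0.36, "tz": 0, "rx": 0, "ry": 0, "rz": 0},
  {"grip": 0.65, "tx": 0.84, "ty": 0.36, "tz": 0, "rx": 0, "ry": 0, "rz": 0},
  {"grip": 0.65, "tx": 0, "ty": 0, "tz": 0.9, "rx": 0, "ry": 0, "rz": 0},
  {"grip": 0.65, "tx": 0, "ty": 0, "tz": 0.9, "rx": 0, "ry": 0, "rz": 0},
])

```text
time_s: 2.45
eef_pos: [0.5112, -0.0033, 0.0889]
eef_rot: [3.14, -0.001, 0.828]
ft_force: [0.7, 0.5, -0.8]
opening: 0.647
grip_force: 0.0
```

Request:
carry_out([
  {"grip": 0.65, "tx": 0, "ty": 0, "tz": 0, "rx": 0, "ry": 0, "rz": 0},
  {"grip": 0.65, "tx": 0, "ty": 0, "tz": 0, "rx": 0, "ry": 0, "rz": 0},
])

```text
time_s: 2.7
eef_pos: [0.5107, -0.0035, 0.0915]
eef_rot: [3.14, -0.001, 0.828]
ft_force: [-0.3, 0.3, 0.9]
opening: 0.652
grip_force: 0.0
```

```bash
python3 - <<'E'
from h import *
m=viewer.camera_model("wrist");o=ctrl.get_obs();print(o["time_s"],o["eef_pos"],o["eef_rot"],o["opening"])
p=o["eef_pos"];y=o["eef_rot"][2];d=np.array([.5093,-.0035])-p[:2];print("tool dx,dy",d@[np.cos(y),np.sin(y)],d@[np.sin(y),-np.cos(y)])
a,d=viewer.read_camera("wrist");np.savez("w3.npz",a=a,d=d,**m)
cv2.imwrite("pics/w3.png",cv2.resize(a,(800,600),interpolation=cv2.INTER_CUBIC))
E
```

```text
2.7 [ 0.51066264 -0.00354022  0.09153336] [ 3.14049298e+00 -7.73767722e-04  8.28063794e-01] 0.6516944291790826
tool dx,dy -0.0008919313210339652 -0.0010309582058701456
```

View pics/w3.png

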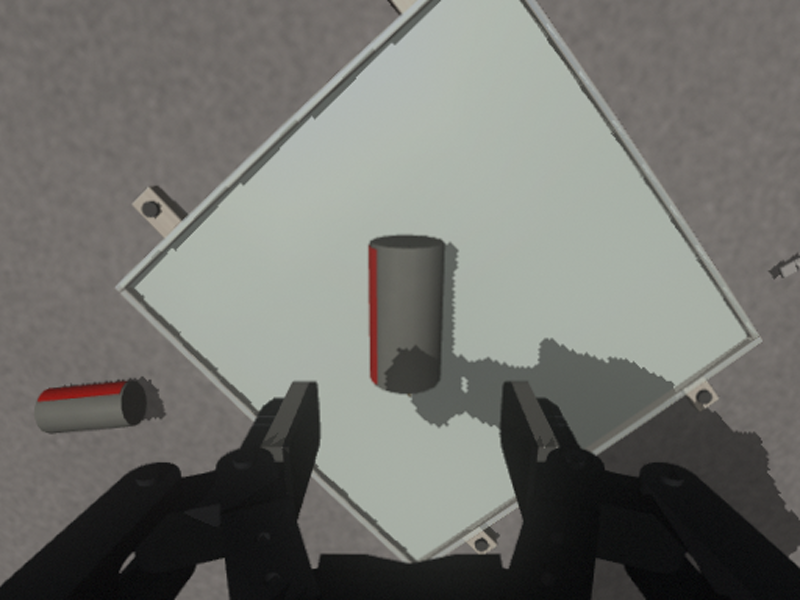

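The capacitor sits centred between the fingers (axis at about column 406, tips at 318 and 502) and aligned with them. I'll go down and straddle it.

Request:
carry_out([
  {"grip": 0.65, "tx": 0, "ty": 0, "tz": 0.5, "rx": 0, "ry": 0, "rz": 0},
  {"grip": 0.65, "tx": 0, "ty": 0, "tz": 0.4, "rx": 0, "ry": 0, "rz": 0},
  {"grip": 0.65, "tx": 0, "ty": 0, "tz": 0.32, "rx": 0, "ry": 0, "rz": 0},
  {"grip": 0.65, "tx": 0, "ty": 0, "tz": 0, "rx": 0, "ry": 0, "rz": 0},
])

```text
time_s: 3.25
eef_pos: [0.5104, -0.0034, 0.0179]
eef_rot: [3.141, -0.001, 0.829]
ft_force: [0.4, 0.3, 0.2]
opening: 0.648
grip_force: 0.0
```

Request:
carry_out([
  {"grip": 0.65, "tx": 0, "ty": 0.08, "tz": 0, "rx": 0, "ry": 0, "rz": 0},
  {"grip": 0.65, "tx": 0, "ty": 0.08, "tz": 0, "rx": 0, "ry": 0, "rz": 0},
  {"grip": 0.65, "tx": 0, "ty": 0.06, "tz": 0, "rx": 0, "ry": 0, "rz": 0},
  {"grip": 0.65, "tx": 0, "ty": 0.06, "tz": 0, "rx": 0, "ry": 0, "rz": 0},
  {"grip": 0.65, "tx": 0, "ty": 0.05, "tz": 0, "rx": 0, "ry": 0, "rz": 0},
])

```text
time_s: 3.88
eef_pos: [0.5244, -0.0167, 0.0169]
eef_rot: [3.142, -0.0, 0.829]
ft_force: [-0.6, -0.2, 0.5]
opening: 0.65
grip_force: 0.0
```

Request:
carry_out([
  {"grip": 0.65, "tx": 0, "ty": 0.03, "tz": 0, "rx": 0, "ry": 0, "rz": 0},
  {"grip": 0.65, "tx": 0, "ty": 0.03, "tz": 0, "rx": 0, "ry": 0, "rz": 0},
  {"grip": 0.65, "tx": 0, "ty": 0.03, "tz": 0, "rx": 0, "ry": 0, "rz": 0},
  {"grip": 0.65, "tx": 0, "ty": 0, "tz": 0, "rx": 0, "ry": 0, "rz": 0},
  {"grip": 0.65, "tx": 0, "ty": 0, "tz": 0, "rx": 0, "ry": 0, "rz": 0},
])

```text
time_s: 4.5
eef_pos: [0.5281, -0.0201, 0.0169]
eef_rot: [-3.141, 0.0, 0.829]
ft_force: [-0.2, 0.8, -0.3]
opening: 0.653
grip_force: 0.0
```

```bash
python3 - <<'E'
from h import *
m=viewer.camera_model("wrist");o=ctrl.get_obs();print(o["time_s"],o["eef_pos"],o["eef_rot"],o["opening"],o["ft_force"])
a,d=viewer.read_camera("wrist");np.savez("w4.npz",a=a,d=d,**m)
cv2.imwrite("pics/w4.png",cv2.resize(a,(800,600),interpolation=cv2.INTER_CUBIC))
E
```

```text
4.5 [ 0.52811644 -0.02010746  0.01686828] [-3.14147079e+00  5.33222797e-05  8.29019157e-01] 0.6526724035030875 [-0.1578271   0.77120627 -0.32073135]
```

View pics/w4.png

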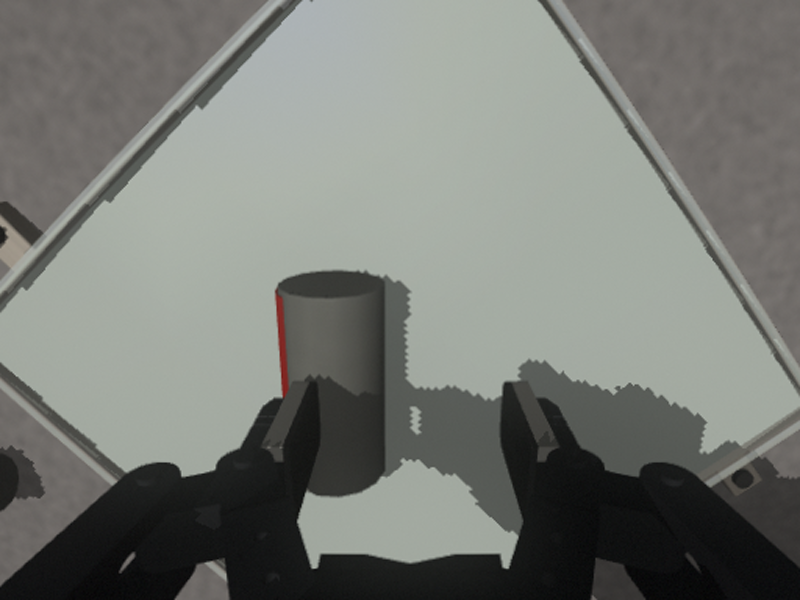

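The left finger is at (300,430) and the capacitor's axis is near column 332. The red strip is still on its left side (280,340), so I'll compute where it lies and its roll.

```bash
cat >> h.py <<'E'
def load(n):
    f=np.load(n);m={k:f[k] for k in("K","R","t")};m["k1"]=float(f["k1"]);return f["a"],f["d"],m
def est(n,h,roi,tcp):
    a,d,m=load(n);u0,u1,v0,v1=roi
    uv=[(u,v) for v in range(v0,v1) for u in range(u0,u1) if d[v,u]>0]
    P=np.array([world(m,u,v,d[v,u]) for u,v in uv])
    ax=np.array([np.cos(h),np.sin(h)]);ty=np.array([np.sin(h),-np.cos(h)])
    q=np.c_[(P[:,:2]-tcp)@ax,(P[:,:2]-tcp)@ty,P[:,2]]
    red=np.array([int(a[v,u,2])-int(a[v,u,1])>45 for u,v in uv])
    k=(q[:,2]>.03)&(q[:,2]<.058)
    from scipy.optimize import least_squares
    r=least_squares(lambda s:np.hypot(q[k,1]-s[0]-s[2]*q[k,0],q[k,2]-s[1])-.0175,[np.median(q[k,1]),.0335,0],loss="soft_l1",f_scale=.001)
    print("n",k.sum(),"axis y,z,slope",r.x,"along",np.percentile(q[k,0],[1,99]))
    k=k&red
    if k.any():
        ang=np.degrees(np.arctan2(-(q[k,1]-r.x[0]-r.x[2]*q[k,0]),q[k,2]-.0335));print("red n",k.sum(),"angle 2,50,98%",np.percentile(ang,[2,50,98]))
    return r.x
E
python3 - <<'E'
from h import *
est("w3.npz",.828,(232,288,160,240),[.5107,-.0035])
est("w4.npz",.829,(174,250,186,240),[.5281,-.0201])
E
```

```text
n 3754 axis y,z,slope [-0.00083837  0.03333009  0.01456145] along [-0.02760704  0.03218442]
red n 357 angle 2,50,98% [50.12957498 60.9386774  82.62638876]
n 3711 axis y,z,slope [-0.02499619  0.0331358   0.01601562] along [0.00702028 0.0344384 ]
red n 211 angle 2,50,98% [49.64490505 56.0361234  70.04974752]
```

```bash
python3 - <<'E'
from h import *
a,d,m=load("w4.npz")
t=np.array([.5281,-.0201]);h=.829
for u,v in [(312,384),(303,395),(290,425),(310,440),(312,470),(516,386),(540,430),(510,430),(330,450),(340,490)]:
    i,j=int(u*.64),int(v*.64);w=world(m,i,j,d[j,i]);e=w[:2]-t
    print((u,v),"dep",round(float(d[j,i]),3),"tool x,y",np.round([e@[np.cos(h),np.sin(h)],e@[np.sin(h),-np.cos(h)]],4),"z",round(w[2],4))
a,d=viewer.read_camera("scene");m=viewer.camera_model("scene")
print(pix(m,[.528,-.02,.03]))
np.savez("s4.npz",a=a,d=d,**m)
u,v=pix(m,[.528,-.02,.03]).astype(int);c=a[max(0,v-70):v+50,max(0,u-80):u+80];cv2.imwrite("pics/s4.png",cv2.resize(c,(800,600),interpolation=cv2.INTER_CUBIC))
E
```

```text
(312, 384) dep 0.147 tool x,y [ 0.0115 -0.0275] z 0.0599
(303, 395) dep 0.141 tool x,y [ 0.0114 -0.029 ] z 0.0663
(290, 425) dep 0.126 tool x,y [ 0.0107 -0.0291] z 0.0816
(310, 440) dep 0.141 tool x,y [-0.0007 -0.0269] z 0.07
(312, 470) dep 0.144 tool x,y [-0.0103 -0.0271] z 0.07
(516, 386) dep 0.145 tool x,y [0.0114 0.031 ] z 0.0618
(540, 430) dep 0.124 tool x,y [0.0109 0.0323] z 0.0842
(510, 430) dep 0.141 tool x,y [0.0017 0.0284] z 0.0691
(330, 450) dep 0.165 tool x,y [-0.0174 -0.025 ] z 0.0502
(340, 490) dep 0.169 tool x,y [-0.0321 -0.0226] z 0.0507
[247.06978213 193.78725805]
```

View pics/s4.png

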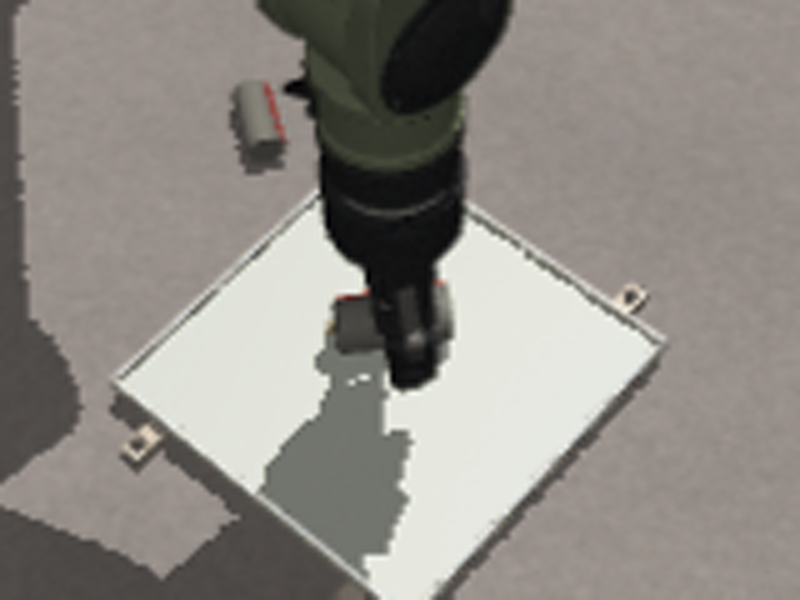

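The scene view shows the fingertips at (410,385) still in the air above the capacitor. The wrist depth puts them at z≈0.058, although the TCP reads 0.017, so they passed over the part. I'll check this offset in the earlier frames and from the scene camera.

```bash
python3 - <<'E'
from h import *
for n,z,g,pts in (("w2.npz",.198,1.0,[(250,402),(570,402)]),("w3.npz",.0915,.65,[(312,388),(512,388)]),("w4.npz",.0169,.65,[(312,388),(512,388)])):
    a,d,m=load(n)
    for u,v in pts:
        i,j=int(u*.64),int(v*.64);w=world(m,i,j,d[j,i]);print(n,"tip z-TCP z",round(w[2]-z,4))
f=np.load("s4.npz");m=viewer.camera_model("scene");d=f["d"]
u0,v0=247-80,193-70
for u,v in [(410,378),(400,370),(420,365),(405,340),(360,325)]:
    i,j=int(u0+u/5),int(v0+v/5);print((u,v),world(m,i,j,d[j,i]).round(4))
E
```

```text
w2.npz tip z-TCP z 0.0536
w2.npz tip z-TCP z 0.0541
w3.npz tip z-TCP z 0.0464
w3.npz tip z-TCP z 0.0472
w4.npz tip z-TCP z 0.0454
w4.npz tip z-TCP z 0.0448
(410, 378) [ 0.5703 -0.0614  0.1086]
(400, 370) [ 0.5702 -0.0694  0.1251]
(420, 365) [ 0.577  -0.0607  0.1257]
(405, 340) [ 0.5735 -0.068   0.1583]
(360, 325) [ 0.5027 -0.0261  0.0459]
```

The earlier frames agree: the fingertips are really about 41 mm above the reported TCP at this opening. I'll go back over the capacitor and lower by the measured tip height instead, checking force and depth as I go.

Request:
carry_out([
  {"grip": 0.65, "tx": 0, "ty": -0.22, "tz": -0.1, "rx": 0, "ry": 0, "rz": 0},
  {"grip": 0.65, "tx": 0, "ty": -0.21, "tz": 0.1, "rx": 0, "ry": 0, "rz": 0},
  {"grip": 0.65, "tx": 0, "ty": 0, "tz": 0, "rx": 0, "ry": 0, "rz": 0},
  {"grip": 0.65, "tx": 0, "ty": 0, "tz": 0.25, "rx": 0, "ry": 0, "rz": 0},
  {"grip": 0.65, "tx": 0, "ty": 0, "tz": 0.2, "rx": 0, "ry": 0, "rz": 0},
])

```text
time_s: 5.22
eef_pos: [0.5091, -0.0028, -0.0113]
eef_rot: [-3.141, 0.0, 0.829]
ft_force: [0.4, -0.3, -0.5]
opening: 0.657
grip_force: 0.0
```

Request:
carry_out([
  {"grip": 0.65, "tx": 0, "ty": 0, "tz": 0.0, "rx": 0, "ry": 0, "rz": 0},
])

```text
time_s: 5.35
eef_pos: [0.5079, -0.0027, -0.0117]
eef_rot: [-3.139, 0.002, 0.829]
ft_force: [-0.1, 0.3, 0.1]
opening: 0.652
grip_force: 0.0
```

```bash
cat >> h.py <<'E'
def shot(n):
    m=viewer.camera_model("wrist");o=ctrl.get_obs();print(round(float(o["time_s"]),2),o["eef_pos"].round(4),o["eef_rot"].round(3),o["opening"].round(3),o["ft_force"].round(1))
    a,d=viewer.read_camera("wrist");np.savez(n+".npz",a=a,d=d,**m)
    return a,d,m,o
def fingers(n,tcp,h):
    a,d,m=load(n+".npz")
    for c in (range(150,208),range(315,372)):
        q=[]
        for v in range(225,290):
            for u in c:
                if 0<d[v,u]<.149:
                    w=world(m,u,v,d[v,u]);e=w[:2]-tcp;q.append([e@[np.cos(h),np.sin(h)],e@[np.sin(h),-np.cos(h)],w[2]])
        q=np.array(q);print("finger lowest z",np.percentile(q[:,2],[.5,2]),"y range",np.percentile(q[:,1],[1,99]))
E
python3 - <<'E'
from h import *
a,d,m,o=shot("w5");t=o["eef_pos"][:2]
fingers("w4",np.array([.5281,-.0201]),.829)
fingers("w5",t,.829)
est("w5.npz",.829,(205,320,170,300),t)
E
```

```text
Traceback (most recent call last):
  File "h.py", line 33, in shot
    m=viewer.camera_model("wrist");o=ctrl.get_obs();print(round(float(o["time_s"]),2),o["eef_pos"].round(4),o["eef_rot"].round(3),o["opening"].round(3),o["ft_force"].round(1))
                                                                                                                                  ^^^^^^^^^^^^^^^^^^
AttributeError: 'float' object has no attribute 'round'
```

```bash
sed -i 's/o\["opening"\].round(3)/round(float(o["opening"]),3)/' h.py; python3 - <<'E'
from h import *
a,d,m,o=shot("w5");t=o["eef_pos"][:2]
cv2.imwrite("pics/w5.png",cv2.resize(a,(800,600),interpolation=cv2.INTER_CUBIC))
fingers("w4",np.array([.5281,-.0201]),.829)
fingers("w5",t,.829)
est("w5.npz",.829,(205,320,170,300),t)
E
```

```text
5.35 [ 0.5079 -0.0027 -0.0117] [-3.139e+00  2.000e-03  8.290e-01] 0.652 [-0.1  0.3  0.1]
finger lowest z [0.05842448 0.05984599] y range [-0.04037471 -0.02667781]
finger lowest z [0.05876336 0.06000121] y range [0.02821392 0.04202514]
finger lowest z [0.0301961  0.03137148] y range [-0.04022831 -0.026569  ]
finger lowest z [0.02993837 0.03126409] y range [0.02830763 0.04207739]
n 8372 axis y,z,slope [0.00134276 0.03306386 0.02262963] along [-0.00692555  0.03539858]
red n 593 angle 2,50,98% [49.9409122  58.6687972  78.76249164]
```

View pics/w5.png

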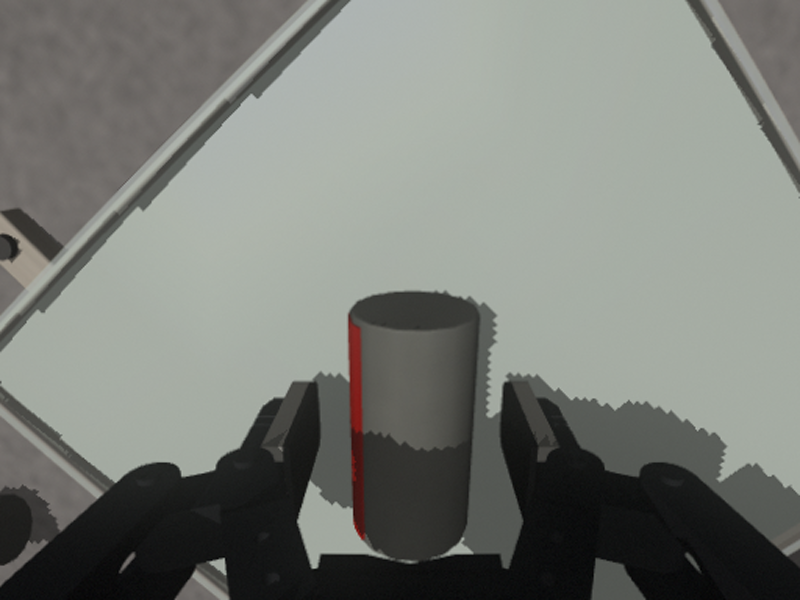

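The capacitor sits between the pads. Its red strip is on the left at (355,430) and its axis is near column 413, with the tips now at z≈0.030. I'll lower 8 mm more, then push slowly.

Request:
carry_out([
  {"grip": 0.65, "tx": 0, "ty": 0, "tz": 0.14, "rx": 0, "ry": 0, "rz": 0},
  {"grip": 0.65, "tx": 0, "ty": 0.06, "tz": 0, "rx": 0, "ry": 0, "rz": 0},
  {"grip": 0.65, "tx": 0, "ty": 0.06, "tz": 0, "rx": 0, "ry": 0, "rz": 0},
  {"grip": 0.65, "tx": 0, "ty": 0.04, "tz": 0, "rx": 0, "ry": 0, "rz": 0},
  {"grip": 0.65, "tx": 0, "ty": 0.04, "tz": 0, "rx": 0, "ry": 0, "rz": 0},
])

```text
time_s: 6.02
eef_pos: [0.5183, -0.011, -0.0183]
eef_rot: [3.141, -0.0, 0.829]
ft_force: [-0.2, -0.6, -0.6]
opening: 0.65
grip_force: 0.0
```

Request:
carry_out([
  {"grip": 0.65, "tx": 0, "ty": 0.04, "tz": 0, "rx": 0, "ry": 0, "rz": 0},
  {"grip": 0.65, "tx": 0, "ty": 0.04, "tz": 0, "rx": 0, "ry": 0, "rz": 0},
  {"grip": 0.65, "tx": 0, "ty": 0.04, "tz": 0, "rx": 0, "ry": 0, "rz": 0},
  {"grip": 0.65, "tx": 0, "ty": 0.04, "tz": 0, "rx": 0, "ry": 0, "rz": 0},
  {"grip": 0.65, "tx": 0, "ty": 0.03, "tz": 0, "rx": 0, "ry": 0, "rz": 0},
])

```text
time_s: 6.65
eef_pos: [0.5266, -0.0186, -0.0185]
eef_rot: [-3.142, -0.0, 0.829]
ft_force: [0.8, -0.2, -0.3]
opening: 0.648
grip_force: 0.0
```

Request:
carry_out([
  {"grip": 0.65, "tx": 0, "ty": 0.03, "tz": 0, "rx": 0, "ry": 0, "rz": 0},
  {"grip": 0.65, "tx": 0, "ty": 0.03, "tz": 0, "rx": 0, "ry": 0, "rz": 0},
  {"grip": 0.65, "tx": 0, "ty": 0.03, "tz": 0, "rx": 0, "ry": 0, "rz": 0},
  {"grip": 0.65, "tx": 0, "ty": 0, "tz": 0, "rx": 0, "ry": 0, "rz": 0},
  {"grip": 0.65, "tx": 0, "ty": 0, "tz": 0, "rx": 0, "ry": 0, "rz": 0},
])

```text
time_s: 7.28
eef_pos: [0.5304, -0.0222, -0.0185]
eef_rot: [-3.142, 0.0, 0.829]
ft_force: [0.2, 0.1, 0.8]
opening: 0.655
grip_force: 0.0
```

```bash
python3 - <<'E'
from h import *
a,d,m,o=shot("w6");t=o["eef_pos"][:2]
cv2.imwrite("pics/w6.png",cv2.resize(a,(800,600),interpolation=cv2.INTER_CUBIC))
fingers("w6",t,.829)
est("w6.npz",.829,(205,320,170,300),t)
E
```

```text
7.28 [ 0.5304 -0.0222 -0.0185] [-3.142  0.     0.829] 0.655 [0.2 0.1 0.8]
finger lowest z [0.02361835 0.02573202] y range [-0.0403386  -0.01993459]
finger lowest z [0.02312135 0.02424787] y range [0.02819474 0.04200143]
n 7531 axis y,z,slope [-0.00846437  0.03343061  0.01018866] along [-0.00144945  0.03447667]
red n 2698 angle 2,50,98% [-12.39916511   8.46042803  32.59758888]
```

View pics/w6.png

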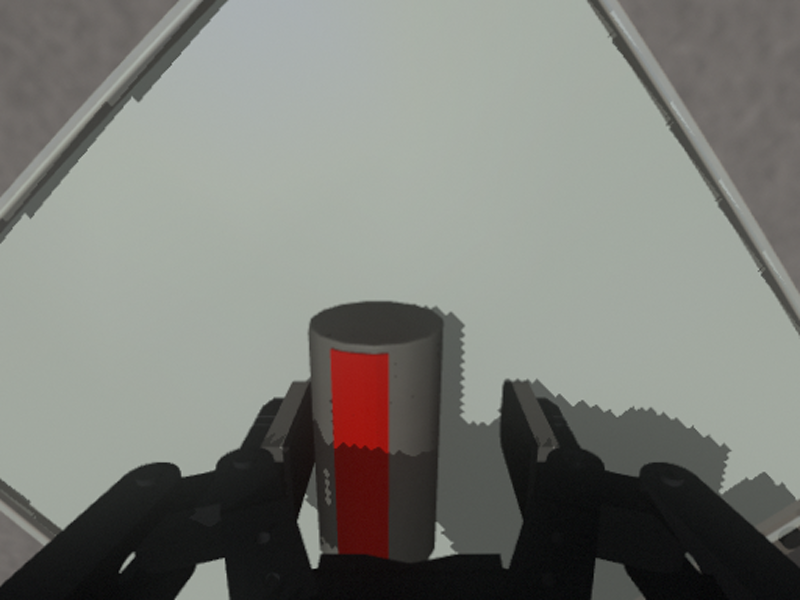

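The red band now runs along columns 332–388 of a body spanning 310–442. It is about 9° short of the top. I'll nudge it 2.5 mm further, let it lie, then centre the gripper around it.

Request:
carry_out([
  {"grip": 0.65, "tx": 0, "ty": 0.02, "tz": 0, "rx": 0, "ry": 0, "rz": 0},
  {"grip": 0.65, "tx": 0, "ty": 0.02, "tz": 0, "rx": 0, "ry": 0, "rz": 0},
  {"grip": 0.65, "tx": 0, "ty": 0, "tz": 0, "rx": 0, "ry": 0, "rz": 0},
  {"grip": 0.65, "tx": 0, "ty": -0.08, "tz": 0, "rx": 0, "ry": 0, "rz": 0},
  {"grip": 0.65, "tx": 0, "ty": -0.08, "tz": 0.03, "rx": 0, "ry": 0, "rz": 0},
])

```text
time_s: 7.95
eef_pos: [0.5248, -0.0171, -0.0203]
eef_rot: [-3.142, -0.0, 0.829]
ft_force: [-1.2, -0.4, 0.1]
opening: 0.648
grip_force: 0.0
```

Request:
carry_out([
  {"grip": 0.65, "tx": 0, "ty": 0, "tz": 0, "rx": 0, "ry": 0, "rz": 0},
  {"grip": 0.65, "tx": 0, "ty": 0, "tz": 0, "rx": 0, "ry": 0, "rz": 0},
  {"grip": 0.65, "tx": 0, "ty": 0, "tz": 0, "rx": 0, "ry": 0, "rz": 0},
  {"grip": 0.65, "tx": 0, "ty": 0, "tz": 0, "rx": 0, "ry": 0, "rz": 0},
])

```text
time_s: 8.45
eef_pos: [0.5252, -0.0174, -0.0203]
eef_rot: [3.141, -0.0, 0.829]
ft_force: [0.7, -0.5, -0.5]
opening: 0.648
grip_force: 0.0
```

```bash
python3 - <<'E'
from h import *
a,d,m,o=shot("w7");t=o["eef_pos"][:2]
fingers("w7",t,.829)
est("w7.npz",.829,(205,320,170,300),t)
E
```

```text
8.45 [ 0.5252 -0.0174 -0.0203] [ 3.141 -0.     0.829] 0.648 [ 0.7 -0.5 -0.5]
finger lowest z [0.02151799 0.02269285] y range [-0.04042655 -0.02669316]
finger lowest z [0.02153161 0.02277847] y range [0.02821986 0.04200609]
n 8054 axis y,z,slope [0.00034984 0.03333158 0.02249823] along [-0.00099746  0.03430549]
red n 2746 angle 2,50,98% [-17.86141878   3.91919351  26.52770492]
```

The line is about 4° from the top and the capacitor is centred within 1 mm, so I'll close.

Request:
carry_out([
  {"grip": 0.5, "tx": 0, "ty": 0, "tz": 0, "rx": 0, "ry": 0, "rz": 0},
  {"grip": 0.42, "tx": 0, "ty": 0, "tz": 0, "rx": 0, "ry": 0, "rz": 0},
  {"grip": 0.3, "tx": 0, "ty": 0, "tz": 0, "rx": 0, "ry": 0, "rz": 0},
  {"grip": 0.2, "tx": 0, "ty": 0, "tz": 0, "rx": 0, "ry": 0, "rz": 0},
  {"grip": 0.2, "tx": 0, "ty": 0, "tz": 0, "rx": 0, "ry": 0, "rz": 0},
], squeeze=45)

```text
time_s: 9.12
eef_pos: [0.5265, -0.0169, -0.018]
eef_rot: [3.14, -0.003, 0.829]
ft_force: [-3.9, 2.4, 21.0]
opening: 0.395
grip_force: 49.2
```

```bash
python3 - <<'E'
from h import *
a,d,m,o=shot("w8");t=o["eef_pos"][:2];print(o["grip_force"])
cv2.imwrite("pics/w8.png",cv2.resize(a,(800,600),interpolation=cv2.INTER_CUBIC))
fingers("w8",t,.829)
est("w8.npz",.829,(205,320,170,300),t)
E
```

```text
9.12 [ 0.5265 -0.0169 -0.018 ] [ 3.14e+00 -3.00e-03  8.29e-01] 0.395 [-3.9  2.4 21. ]
49.21877622487955
finger lowest z [0.02441592 0.02561895] y range [-0.02971431 -0.01908   ]
finger lowest z [0.02458498 0.02539196] y range [0.02019888 0.03105452]
n 9379 axis y,z,slope [0.00056047 0.03356032 0.01436738] along [-0.00314432  0.03307297]
red n 2691 angle 2,50,98% [-19.59243714   2.33376125  24.90433802]
```

View pics/w8.png

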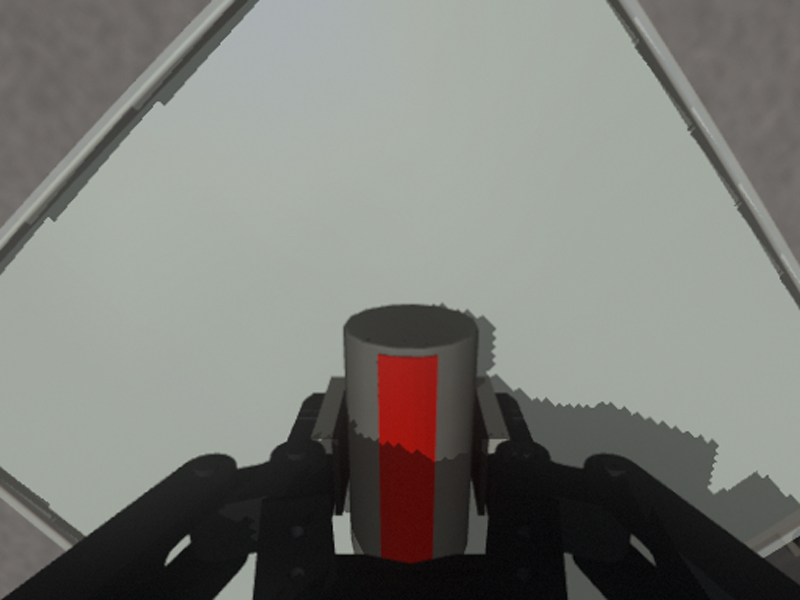

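The red band (378–437) is centred on the capacitor (345–478) and both pads are on it. I'll lift slowly.

Request:
carry_out([
  {"grip": 0.2, "tx": 0, "ty": 0, "tz": -0.1, "rx": 0, "ry": 0, "rz": 0},
  {"grip": 0.2, "tx": 0, "ty": 0, "tz": -0.2, "rx": 0, "ry": 0, "rz": 0},
  {"grip": 0.2, "tx": 0, "ty": 0, "tz": -0.3, "rx": 0, "ry": 0, "rz": 0},
  {"grip": 0.2, "tx": 0, "ty": 0, "tz": -0.4, "rx": 0, "ry": 0, "rz": 0},
  {"grip": 0.2, "tx": 0, "ty": 0, "tz": -0.4, "rx": 0, "ry": 0, "rz": 0},
])

```text
time_s: 9.8
eef_pos: [0.5248, -0.0173, 0.0645]
eef_rot: [-3.141, 0.0, 0.829]
ft_force: [-0.1, 0.3, -1.3]
opening: 0.396
grip_force: 44.8
```

Request:
carry_out([
  {"grip": 0.2, "tx": 0, "ty": 0, "tz": -0.4, "rx": 0, "ry": 0, "rz": 0},
  {"grip": 0.2, "tx": 0, "ty": 0, "tz": -0.4, "rx": 0, "ry": 0, "rz": 0},
  {"grip": 0.2, "tx": 0, "ty": 0, "tz": -0.3, "rx": 0, "ry": 0, "rz": 0},
  {"grip": 0.2, "tx": 0, "ty": 0, "tz": -0.2, "rx": 0, "ry": 0, "rz": 0},
  {"grip": 0.2, "tx": 0, "ty": 0, "tz": 0, "rx": 0, "ry": 0, "rz": 0},
])

```text
time_s: 10.42
eef_pos: [0.5257, -0.0174, 0.1425]
eef_rot: [3.14, -0.001, 0.829]
ft_force: [-0.1, -0.5, -0.7]
opening: 0.391
grip_force: 44.8
```

Request:
carry_out([
  {"grip": 0.2, "tx": 0, "ty": 0, "tz": 0, "rx": 0, "ry": 0, "rz": 0},
  {"grip": 0.2, "tx": 0, "ty": 0, "tz": 0, "rx": 0, "ry": 0, "rz": 0},
  {"grip": 0.2, "tx": 0, "ty": 0, "tz": 0, "rx": 0, "ry": 0, "rz": 0},
  {"grip": 0.2, "tx": 0, "ty": 0, "tz": 0, "rx": 0, "ry": 0, "rz": 0},
])

```text
time_s: 10.92
eef_pos: [0.5249, -0.0173, 0.1414]
eef_rot: [-3.141, 0.0, 0.829]
ft_force: [-0.2, -0.3, -1.1]
opening: 0.392
grip_force: 44.8
```

```bash
python3 - <<'E'
from h import *
a,d,m,o=shot("w9");t=o["eef_pos"][:2];h=.829;print(o["grip_force"])
cv2.imwrite("pics/w9.png",cv2.resize(a,(800,600),interpolation=cv2.INTER_CUBIC))
P=[]
for v in range(190,350):
    for u in range(222,304):
        if int(a[v,u,2])-int(a[v,u,1])>35 and d[v,u]>0:
            w=world(m,u,v,d[v,u]);e=w[:2]-t;P.append([e@[np.cos(h),np.sin(h)],e@[np.sin(h),-np.cos(h)],w[2]])
P=np.array(P);s=np.polyfit(P[:,0],P[:,2],1);print(len(P),"tilt deg",np.degrees(np.arctan(s[0])),"along",P[:,0].min(),P[:,0].max(),"y",np.percentile(P[:,1],[2,50,98]),"centre above floor",np.median(P[:,2])-.017-.016)
E
```

```text
10.93 [ 0.5249 -0.0173  0.1414] [-3.141  0.     0.829] 0.392 [-0.2 -0.3 -1.1]
44.76153373718262
4468 tilt deg -0.18936692009345624 along -0.023943145254524286 0.031612454505653996 y [-6.56396438e-03  9.29307330e-05  6.95179044e-03] centre above floor 0.1772567320652672
```

View pics/w9.png

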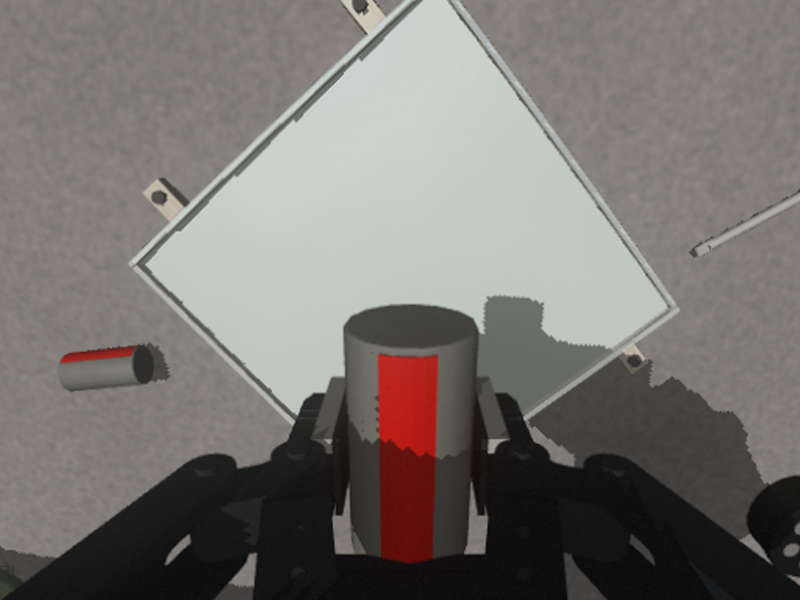

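The capacitor is held with the red band (378–437) on top and centred. It is level to within 0.2°, about 17.7 cm above the floor, and steady.

```bash
python3 -c "
from cell import ctrl
print(ctrl.hand_in())"
```

```text
the job is handed in; nothing more can be done
None
```

I rolled the capacitor until its red line was on top, let it lie, then lifted it and handed in: it is held level and steady, line within a few degrees of the top, centre about 17.7 cm above the tray floor; a first pass went over it without contact because the fingertips sit about 4 cm higher than the reported tool position, no other part was touched as far as I saw, and the hand-in gave no verdict.

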